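# Shut and lock the filter hatch of a welding-fume extractor

## Robot

A 6-joint arm with a two-finger parallel gripper is mounted at the origin on the work surface. World frame = base frame: x ahead of the robot, y to its left, z up, the work surface at z = 0. Lengths are in m, angles in rad, forces in N, time in s.
With the tool pointing down it reaches from about 0.35 to 0.775 m from the base axis. Payload 7.3 kg.
Tool frame: the origin (TCP) lies on the front face of the gripper's body, between the roots of the fingers; the fingertips stand 66 mm ahead of it and the grasp point (between the pads) lies 47 mm ahead of it; z points along the fingers, y is the direction in which the jaws open and shut (so a half turn about z gives the same grasp; the last joint's range is limited). The gripper opens to 92 mm and grips with 3 to 60 N. Pads are 19 mm wide; open, the fingers measure 130 mm over their backs; the gripper's body (75 mm by 190 mm) begins 47 mm behind the grasp point.
Start: joints at [1.104, 0.342, 1.524, -0, 1.275, -0.146], TCP at [0.166, 0.498, 0.292] pointing down, gripper open.
Joint ranges: [-2.53, 2.53], [-0.77, 2.02], [0.04, 2.7], [-1, 4.14], [0.28, 2.66], [-3.11, 3.11]. Speed limits (rad/s): [2.57, 2.57, 3.14, 3.14, 3.14, 3.14].

## Interface

Orientations are given as [roll, pitch, yaw] about the fixed x, y, z axes, in that order (R = Rz(yaw) Ry(pitch) Rx(roll)).
In Python, from cell import observe, read_camera, hand_in, search_frame, tip_of gives the robot as it stands. The module is installed in compiled form; this text tells all that it offers.
- The arm moves only by the tool apply_moves, never from a script. Its argument "motion" is a list of rows, each an object with "offset": the shift along the tool's x, y, z in mm, a list of three; "rotation": the turn, a rotation vector about the tool's x, y, z in rad, a list of three. In form: [{"offset": [x, y, z], "rotation": [rx, ry, rz]}, ...]. A call has 1 to 12 rows; each row shifts and turns the pose as measured when the row begins, along the tool's axes as they then stand; what a row does not reach is not made up. A row lasts 1/12 s, in which the tool goes at most 41.7 mm and 7.16 degrees, less where a joint would pass 70% of its speed; a pose out of reach is approached as far as the arm can. A call with a gripper value outside its range is refused whole. "grip" is the closure, from 0 (fully open) to 1 (shut), set as the call begins (left out, the last holds). The fingers move at their own pace and stop on an object; "grip_force" is the grip in N (left out, the last holds). Time passes only in rows, so rows that do not move let the fingers close. It gives the time, the measured TCP pose, the force and the opening at its end, in the units of the state.
- observe(): the state, without advancing time (a new reading comes with each control period).
- read_camera(name): name is "scene" or "top"; returns a dict with "img" (420x560x3 uint8, red, green, blue), "camera_matrix" (3x3 intrinsics, pixels), "D" ([k1, k2, p1, p2, k3] as OpenCV has them; the pictures are not rectified), "R" (3x3) and "t" (3): a world point X has camera coordinates R X + t. Camera axes: x right, y down, z forward; pixel columns grow to the right and rows downward; lengths in m; the calibration is good to about 2 mm. A picture is of the moment at which its call begins. There is no depth.
- hand_in(): hands the job in, once; it reports no verdict.
Trained networks look in a picture, given as the dict that the camera call returned (one of the last four; its "shot" number tells which), for a name from the list of things; names that differ only in an ending like _2 or _b are one class to them, and where a whole thing is asked for, a point or a joint stands for the part that bears it (a point fixed in the world has none). Each returns a list of dicts, best first, with "score" (0 to 1); they miss things now and then, are a little off and sometimes report something else, mostly with a low value. They report only what shows in the picture. A call takes as long as a camera call.
- search_frame(query, picture): "location" ([x, y, z] in m, in world coordinates, good to about 4 mm: the middle of the surface that is visible of it).
- tip_of(query, picture): "location" ([x, y, z] in m, in world coordinates, good to about 4 mm: a listed point, or the origin of a listed thing).
The state is a dict: "time": time; "qpos": joint angles; "qvel": joint speeds; "joint_efforts": joint torques, N m; "tool_pos": TCP position; "tool_rot": TCP orientation; "contact_force": force on the tool from outside, world axes, zero at the start; "torque": the same for the moment, N m; "opening": finger opening in m.
Only numpy, scipy, OpenCV 4.12 (cv2) and the standard library are available. Lean on these libraries where they do the work, as an engineer would, in place of code of your own. Each camera call takes 0.05 s, during which the arm holds its last target.

## Task

The filter has been changed: shut the open hatch on top of the fume extractor, then press its orange wing stud down through the catch below and turn it clockwise a quarter turn until it catches and stays locked when you let go. Find the slot by feel with light pressure and never lean on the stud, and leave the flange, pipe ring, spanner and brush around the machine where they lie.

Things in the scene. Friction and masses are not known exactly. Their poses are not given: they have to be found in the camera images.
- extractor: Fume extractor standing fixed on the bench: dark blue metal box 240 (x) x 400 (y) x 157 mm high. Origin: centre of its underside on the bench; z up; -x is its front (grille, switch), +x its rear, where a carrying handle runs along y, its top 28 mm above the box. The opening in its top is closed by the hatch; the catch plate for the stud is fixed inside.
- hatch (a joint): Opening angle of the hatch, rad: 0 = shut, flat on the top; grows as it opens upward and backward. Grey sheet-metal leaf 180 mm long (hinge to front edge), 250 mm wide, 4 mm thick. It starts at 0.55 to 1.0 and its stiff hinge stays at any angle; 2 to 10 N near the front edge push it shut.
- hatch_hinge (a point): Point on the hinge line, mid-width, level with the leaf's underside: 70 mm to +x of the extractor's origin, 158 mm above the bench. Axes tilt with the leaf: x from the front edge towards the hinge, y along the hinge, z out of the upper face.
- hatch_edge (a point): Middle of the hatch's front edge, on the leaf's upper face. Axes as for the hinge.
- wing_stud: Captive quarter-turn stud on the hatch's middle line, 140 mm from the hinge. Origin on its axis, level with the leaf's underside when sprung up, sinking when pressed; z out of the hatch, x along the wing. Black disc 40 mm across, 4 thick, top at z = 22 mm; on it an upright orange wing 36 long (x), 10 thick (y), 18 high, top at z = 40 mm. Finger tips can bear on the disc beside the wing.
- wing_top (a point): Centre of the wing's top; axes as for the stud. The stud's square cross-bar under the hatch (4 x 4 mm, 36 mm long, parallel to the wing) must go through a slot in the 5 mm catch plate and lock under it. More than 50 N between bar and catch, from pressing, twisting or pulling, would bend it; 15 N of pressing and a light twist are plenty.
- stud_press (a joint): How far the stud is pressed down, m: 0 = sprung up, 0.013 = on its stop. Its spring pushes back with 4 N at 0, 10.5 N at 0.013. With the hatch shut the bar meets the plate at 0.002 and goes deeper only where it lines up with the slot; it is through at 0.011 and only then can turn out of the slot. Locked and let go, it springs up into its seat and rests at 0.0085.
- stud_turn (a joint): Wing turn, rad, clockwise from above: 0 = wing along the extractor's x, 1.57 = along its y. Starts between -0.7 and 0.5, stays where left. The catch was set by hand: its slot lies somewhere in -0.48 to 0.48, unreported, +-0.06 rad wide. The seat is 1.57 clockwise of the slot, just before a hard stop; no turning the other way. Let go midway, the bar stays under the plate; it may be gripped again.
- flange: Loose steel pipe flange, 96 mm across, 34 mm high. Origin: centre of its underside. To be left alone.
- pipe_ring: Loose piece of steel pipe standing on end, 60 mm across, 45 mm high. Origin: centre of its underside. To be left alone.
- spanner: Loose spanner lying flat, about 170 mm long. To be left alone.
- brush: Loose hand brush lying flat, about 200 mm long. To be left alone.

How it is judged:
On the way, in this order (a step that is already met when the one before it is completed fails the run):
1. the hatch is shut (value of joint hatch below 0.03 rad), for 0.2 s.
2. with the hatch shut, the stud is pressed down through the catch (value of joint hatch below 0.03 rad and value of joint stud_press above 0.0095 m), for 0.1 s.
At the end, for the whole second after the job is handed in: The hatch is shut (within 0.02 rad), and the stud, let go and at rest, is caught in its seat under the catch: turned about a quarter turn clockwise (stud_turn between 1.0 and 2.2 rad) and held down by the catch (stud_press between 7 and 10 mm) (value of joint hatch below 0.02 rad and value of joint stud_press between 0.007 and 0.01 m and value of joint stud_turn between 1 and 2.2 rad and velocity of joint stud_turn between -0.1 and 0.1 rad/s); the robot touches nothing.
It fails at once if the stud is forced against the catch inside the extractor with more than 50 N (contact force between wing_stud and extractor above 50 N).
It fails at once if the flange, pipe ring, spanner or brush is moved by more than 2 cm (distance of any of flange, pipe_ring, spanner, brush from where it was at the start of the episode above 0.02 m).
It also fails if it takes over 72 s, if anything falls off the work surface, if the arm or the gripper's body presses on something with over 40 N, if the wrist force passes 120 N, or if a joint passes its speed limit or range.

## Working session

There is one attempt and no reset: what is moved stays moved. The work goes in short steps, Python scripts to look and compute and a tool call to move; the robot and the scene stay as the last step left them, time stands still between calls to the robot, and variables do not carry over. Pictures are saved under pics/ and viewed, and the job is handed in when it is done.

Besides the shell and the picture viewer there is one more tool, called after "Request:" as a command line: name --argument value ..., lists and objects as JSON in quotes. apply_moves: Moves the arm, as the interface text tells. Its arguments: {"type":"object","properties":{"motion":{"type":"array"},"grip":{"type":"number"},"grip_force":{"type":"number"}},"required":["motion"]}

```bash
mkdir -p pics; cat > h.py <<'E'
import numpy as np, cv2
from cell import observe, read_camera, hand_in, search_frame, tip_of
def save(p,n): cv2.imwrite('pics/'+n, cv2.cvtColor(p['img'],cv2.COLOR_RGB2BGR))
def proj(p,X):
    rv,_=cv2.Rodrigues(np.array(p['R'])); 
    return cv2.projectPoints(np.array(X,float).reshape(-1,1,3),rv,np.array(p['t'],float),np.array(p['camera_matrix']),np.array(p['D']))[0].reshape(-1,2)
E
python3 - <<'E'
from h import *
np.set_printoptions(precision=4,suppress=True)
print(observe())
for c in ['scene','top']:
    p=read_camera(c); save(p,c+'0.png'); print(c, -np.array(p['R']).T@p['t'])
    for q in ['extractor','hatch_hinge','hatch_edge','wing_stud','wing_top','flange','pipe_ring','spanner','brush']:
        print(q,[(np.round(d['location'],3),round(d['score'],2)) for d in tip_of(q,p)[:2]])
E
```

```text
{'time': 0.0, 'qpos': array([ 1.104 ,  0.3427,  1.525 ,  0.    ,  1.2754, -0.146 ]), 'qvel': array([-0.0012, -0.0003,  0.0013, -0.0003, -0.0009, -0.0006]), 'joint_efforts': array([  0.0015, -43.1239, -24.4228,   0.0719,   0.0557,  -0.0001]), 'tool_pos': array([0.1654, 0.4979, 0.2915]), 'tool_rot': array([-3.14  , -0.0002,  2.8208]), 'contact_force': array([0.9223, 0.4726, 0.3465]), 'torque': array([-0.0247, -0.0341, -0.0142]), 'opening': 0.0918028538956035}
scene [0.4733 0.8243 1.0739]
extractor [(array([0.604, 0.021, 0.004]), 0.7)]
hatch_hinge [(array([0.674, 0.037, 0.155]), 0.85)]
hatch_edge [(array([0.538, 0.01 , 0.277]), 0.84)]
wing_stud [(array([0.565, 0.014, 0.249]), 0.44)]
wing_top [(array([0.587, 0.021, 0.276]), 0.57)]
flange [(array([ 0.399,  0.087, -0.   ]), 0.68)]
pipe_ring [(array([0.51 , 0.296, 0.003]), 0.87), (array([0.564, 0.016, 0.249]), 0.32)]
spanner [(array([ 0.429, -0.096, -0.001]), 0.67), (array([ 0.394,  0.094, -0.001]), 0.64)]
brush []
top [0.2776 0.0478 1.395 ]
extractor [(array([0.589, 0.019, 0.276]), 0.57)]
hatch_hinge [(array([0.67 , 0.034, 0.159]), 0.74)]
hatch_edge [(array([0.538, 0.01 , 0.276]), 0.76), (array([ 0.648, -0.284,  0.001]), 0.51)]
wing_stud [(array([0.564, 0.017, 0.248]), 0.51)]
wing_top [(array([0.59 , 0.016, 0.278]), 0.5), (array([ 0.392,  0.094, -0.001]), 0.27)]
flange [(array([0.394, 0.094, 0.001]), 0.86)]
pipe_ring [(array([0.513, 0.298, 0.001]), 0.46)]
spanner [(array([ 0.438, -0.091,  0.   ]), 0.88)]
brush [(array([ 0.65 , -0.286,  0.004]), 0.94), (array([0.593, 0.018, 0.281]), 0.35)]
```

View pics/scene0.png

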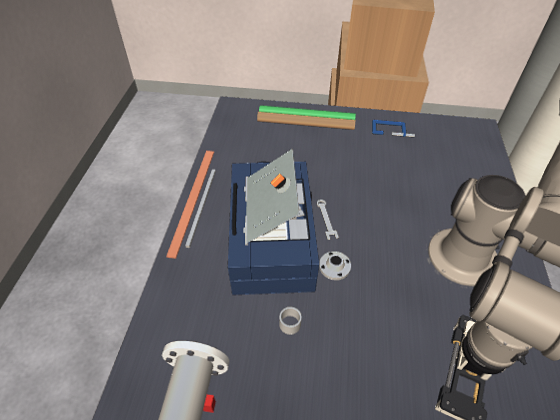

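View pics/top0.png

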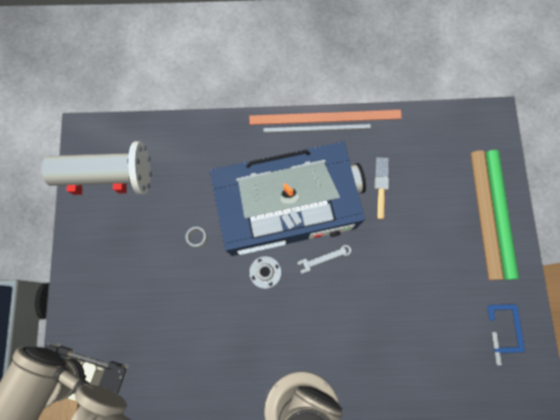

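```bash
cat > crop.py <<'E'
import cv2,sys
n,x0,y0,x1,y1,s,o=sys.argv[1:]
i=cv2.imread('pics/'+n)[int(y0):int(y1),int(x0):int(x1)]
cv2.imwrite('pics/'+o,cv2.resize(i,None,fx=float(s),fy=float(s),interpolation=cv2.INTER_CUBIC))
E
python3 crop.py scene0.png 220 140 330 300 3.75 sc0.png; python3 crop.py top0.png 200 130 380 260 4.4 tc0.png
```

```text
(no output)
```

View pics/sc0.png

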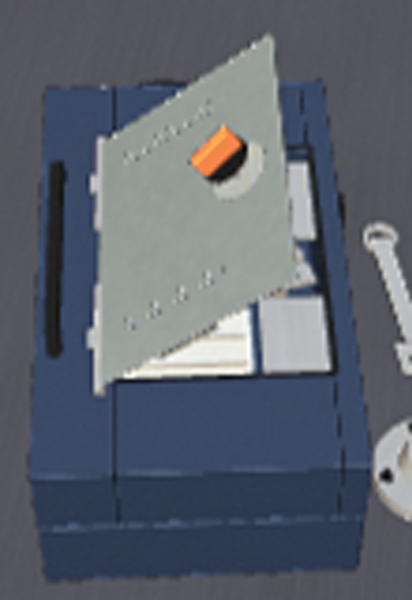

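View pics/tc0.png

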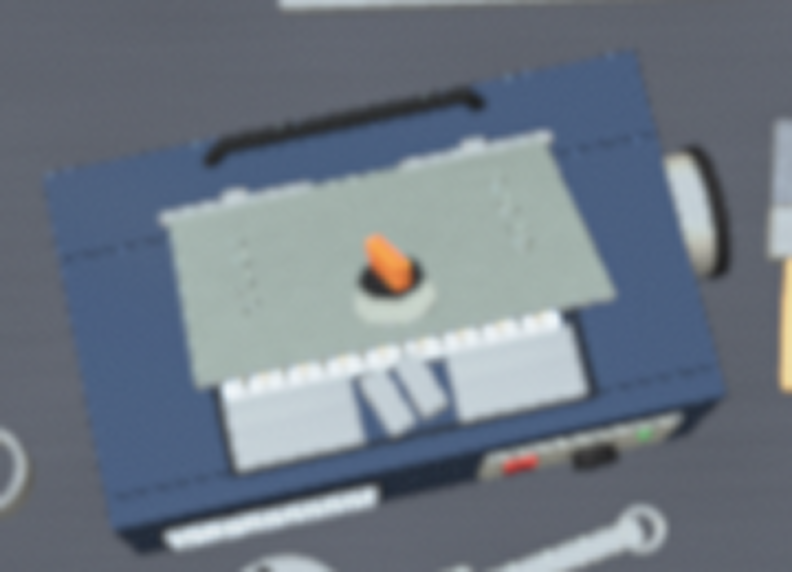

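```bash
cat >> h.py <<'E'
def Rz(a): c,s=np.cos(a),np.sin(a); return np.array([[c,-s,0],[s,c,0],[0,0,1]])
def Ry(a): c,s=np.cos(a),np.sin(a); return np.array([[c,0,s],[0,1,0],[-s,0,c]])
def ext(x,y,yaw,P): return np.array([x,y,0])+np.asarray(P)@Rz(yaw).T
def hatch(x,y,yaw,a,P): # P in hinge frame
    return ext(x,y,yaw,np.array([.07,0,.158])+np.asarray(P)@Ry(a).T)
def wing(x,y,yaw,a,turn,press,P): # P in stud frame
    return hatch(x,y,yaw,a,np.array([-.14,0,-press])+np.asarray(P)@Rz(-turn).T)
E
cat > fit.py <<'E'
from h import *
from scipy.optimize import least_squares
p={c:read_camera(c) for c in ['scene','top']}
box=np.array([[.12,.2,.157],[.12,-.2,.157],[-.12,-.2,.157],[-.12,.2,.157]])
hc=np.array([[-.18,-.125,.002],[-.18,.125,.002]])
T=lambda L,o,s: np.array(L)/s+np.array(o)-0
to,so=[200,130],[220,140]
m={'top':(T([(45,172),(637,50),(725,390),(112,525)],to,4.4),T([(615,297),(200,385)],to,4.4)),
'scene':(T([(30,478),(42,88),(325,82),(372,462)],so,3.75),T([(270,36),(293,290)],so,3.75))}
def res(v):
    r=[]
    for c in m:
        r+=[proj(p[c],ext(*v[:3],box))-m[c][0], proj(p[c],hatch(*v[:4],hc))-m[c][1]]
    return np.concatenate(r).ravel()
f=least_squares(res,[.603,.022,.19,.7],loss='soft_l1'); print(f.x); print(np.round(res(f.x).reshape(-1,2),1))
# per view
E
python3 fit.py
```

```text
[0.60174593 0.02342222 0.17951156 0.67613498]
[[-1.2 -0.5]
 [-0.8 -1.2]
 [ 0.3  0.4]
 [-0.7  0.3]
 [-0.1 -0.2]
 [-1.1  0.4]
 [-0.8 -0.8]
 [ 0.4 -1.1]
 [-0.8 -1.6]
 [-0.   0.2]
 [ 0.8 -1. ]
 [ 1.3 -3.7]]
```

```bash
cat >> h.py <<'E'
from scipy.spatial.transform import Rotation as Ro
E0=(.6017,.0234,.1795)
def plan(pos,yaw,roll=np.pi):
    s=observe(); R=Ro.from_euler('xyz',s['tool_rot']); T=Ro.from_euler('xyz',[roll,0,yaw])
    off=R.inv().apply(np.array(pos)-s['tool_pos'])*1000; rv=(R.inv()*T).as_rotvec()
    print('t',round(s['time'],2),'q',np.round(s['qpos'],3),'F',np.round(s['contact_force'],1),'pos',np.round(s['tool_pos'],4),'rot',np.round(s['tool_rot'],3),'open',round(s['opening'],4))
    print('offset',np.round(off,1),'rot',np.round(rv,3))
E
python3 - <<'E'
from h import *
X=ext(*E0,[-.05,.07,.36]); print(X)
plan(X,-2.96)
E
```

```text
[0.54000571 0.08334843 0.36      ]
t 1.1 q [ 1.104  0.342  1.524 -0.     1.275 -0.146] F [-0.4  0.1 -0.3] pos [0.1655 0.4982 0.2922] rot [3.141 0.    2.821] open 0.0917
offset [-486.2 -275.6  -67.7] rot [ 0.     0.    -0.502]
```

Request:
apply_moves --motion '[{"offset": [0,0,-40],"rotation": [0,0,0]},{"offset": [0,0,-30],"rotation": [0,0,0]},{"offset": [-34.7,-19.7,0],"rotation": [0,0,0]},{"offset": [-34.7,-19.7,0],"rotation": [0,0,0]},{"offset": [-34.7,-19.7,0],"rotation": [0,0,0]},{"offset": [-34.7,-19.7,0],"rotation": [0,0,0]},{"offset": [-34.7,-19.7,0],"rotation": [0,0,0]},{"offset": [-34.7,-19.7,0],"rotation": [0,0,0]},{"offset": [-34.7,-19.7,0],"rotation": [0,0,0]},{"offset": [-34.7,-19.7,0],"rotation": [0,0,0]},{"offset": [-34.7,-19.7,0],"rotation": [0,0,0]},{"offset": [-34.7,-19.7,0],"rotation": [0,0,0]}]' --grip 1

```text
time: 2.1
tool_pos: [0.4388, 0.1955, 0.3661]
tool_rot: [3.138, 0.002, 2.836]
contact_force: [1.1, 1.8, -0.1]
opening: 0.0164
```

```bash
python3 - <<'E'
from h import *
plan(ext(*E0,[-.05,.07,.36]),-2.96)
E
```

```text
t 2.1 q [ 0.259  0.207  1.505  0.002  1.426 -1.007] F [ 1.1  1.8 -0.1] pos [0.4388 0.1955 0.3661] rot [3.138e+00 2.000e-03 2.836e+00] open 0.0164
offset [-130.2  -76.6    6.2] rot [ 0.003  0.003 -0.487]
```

Request:
apply_moves --motion '[{"offset": [-34,-20,0],"rotation": [0,0,0]},{"offset": [-34,-20,0],"rotation": [0,0,0]},{"offset": [-34,-20,0],"rotation": [0,0,0]},{"offset": [-20,-12,0],"rotation": [0,0,0]},{"offset": [0,0,0],"rotation": [0,0,-0.12]},{"offset": [0,0,0],"rotation": [0,0,-0.12]},{"offset": [0,0,0],"rotation": [0,0,-0.12]},{"offset": [0,0,0],"rotation": [0,0,-0.12]}]'

```text
time: 2.77
tool_pos: [0.5428, 0.0739, 0.3644]
tool_rot: [-3.142, 0.004, -2.963]
contact_force: [-0.3, -0.0, -0.1]
opening: 0.0005
```

```bash
python3 - <<'E'
from h import *
plan(ext(*E0,[-.05,.07,.36]),-2.96)
p=read_camera('scene'); save(p,'s1.png')
E
python3 crop.py s1.png 180 80 440 300 3 s1c.png
```

```text
t 2.77 q [-5.000e-03  3.390e-01  1.330e+00  1.000e-03  1.469e+00 -1.754e+00] F [-0.3 -0.  -0.1] pos [0.5428 0.0739 0.3644] rot [-3.142  0.004 -2.963] open 0.0005
offset [1.1 9.8 4.4] rot [-0.     0.004 -0.003]
```

View pics/s1c.png

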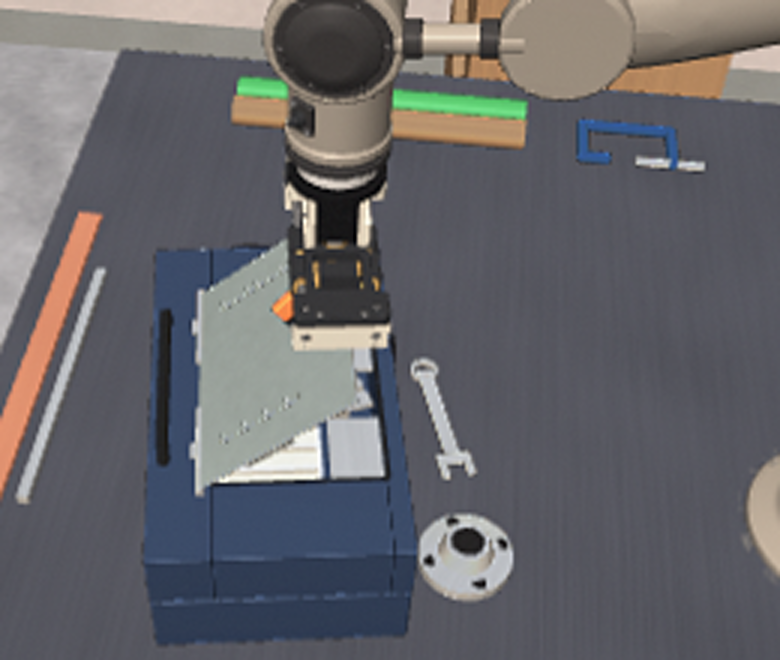

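Request:
apply_moves --motion '[{"offset": [0,10,10],"rotation": [0,0,0]},{"offset": [0,0,12],"rotation": [0,0,0]},{"offset": [1,0,8],"rotation": [0,0,0]},{"offset": [2,0,8],"rotation": [0,0,0]},{"offset": [2,0,8],"rotation": [0,0,0]},{"offset": [2,0,8],"rotation": [0,0,0]}]'

```text
time: 3.32
tool_pos: [0.5351, 0.0827, 0.3107]
tool_rot: [-3.14, 0.011, -2.967]
contact_force: [-0.6, 0.4, 1.7]
opening: 0.0002
```

Request:
apply_moves --motion '[{"offset": [3,0,8],"rotation": [0,0,0]},{"offset": [3,0,8],"rotation": [0,0,0]},{"offset": [3,0,8],"rotation": [0,0,0]},{"offset": [3,0,8],"rotation": [0,0,0]},{"offset": [2,0,8],"rotation": [0,0,0]},{"offset": [2,0,8],"rotation": [0,0,0]}]'

```text
time: 3.82
tool_pos: [0.5175, 0.0793, 0.2579]
tool_rot: [-3.14, 0.01, -2.968]
contact_force: [-0.2, -0.2, 1.9]
opening: 0.0006
```

Request:
apply_moves --motion '[{"offset": [2,0,8],"rotation": [0,0,0]},{"offset": [1,0,7],"rotation": [0,0,0]},{"offset": [1,0,6],"rotation": [0,0,0]},{"offset": [0,0,4],"rotation": [0,0,0]},{"offset": [0,0,3],"rotation": [0,0,0]},{"offset": [0,0,3],"rotation": [0,0,0]},{"offset": [0,0,3],"rotation": [0,0,0]}]'

```text
time: 4.4
tool_pos: [0.513, 0.0785, 0.2275]
tool_rot: [-3.139, 0.014, -2.968]
contact_force: [-10.3, -0.7, 26.4]
opening: 0.0005
```

Request:
apply_moves --motion '[{"offset": [0,0,2],"rotation": [0,0,0]},{"offset": [0,0,2],"rotation": [0,0,0]},{"offset": [0,0,2],"rotation": [0,0,0]},{"offset": [0,0,2],"rotation": [0,0,0]}]'

```text
time: 4.73
tool_pos: [0.5126, 0.0786, 0.2276]
tool_rot: [-3.137, 0.019, -2.967]
contact_force: [-7.3, -0.4, 17.8]
opening: 0.0002
```

Request:
apply_moves --motion '[{"offset": [0,0,-20],"rotation": [0,0,0]},{"offset": [0,0,-40],"rotation": [0,0,0]},{"offset": [20,20,-30],"rotation": [0,0,0]},{"offset": [30,28,0],"rotation": [0,0,0]},{"offset": [30,28,0],"rotation": [0,0,0]},{"offset": [30,28,0],"rotation": [0,0,0]},{"offset": [10,28,0],"rotation": [0,0,0]}]' --grip 0

```text
time: 5.32
tool_pos: [0.3683, 0.1872, 0.3179]
tool_rot: [-3.137, 0.021, -2.976]
contact_force: [0.5, 0.3, -0.6]
opening: 0.0424
```

```bash
python3 - <<'E'
from h import *
for c in ['scene','top']:
    p=read_camera(c); save(p,c+'2.png')
    for q in ['hatch_hinge','hatch_edge','wing_stud','wing_top']:
        print(q,[(np.round(d['location'],3),round(d['score'],2)) for d in tip_of(q,p)[:2]])
print(ext(*E0,[-.07,0,.158]))
E
python3 crop.py scene2.png 220 140 330 300 3.75 sc2.png; python3 crop.py top2.png 200 130 380 260 4.4 tc2.png
```

```text
hatch_hinge [(array([0.672, 0.03 , 0.155]), 0.82)]
hatch_edge []
wing_stud [(array([0.533, 0.011, 0.16 ]), 0.6)]
wing_top [(array([0.531, 0.01 , 0.198]), 0.51)]
hatch_hinge [(array([0.669, 0.032, 0.158]), 0.95)]
hatch_edge [(array([0.493, 0.002, 0.159]), 0.58)]
wing_stud [(array([0.531, 0.008, 0.157]), 0.68)]
wing_top [(array([0.533, 0.007, 0.197]), 0.63)]
[0.53282468 0.01090237 0.158     ]
```

View pics/sc2.png

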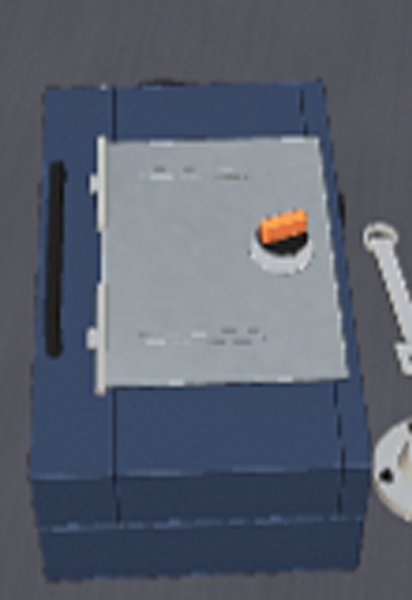

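View pics/tc2.png

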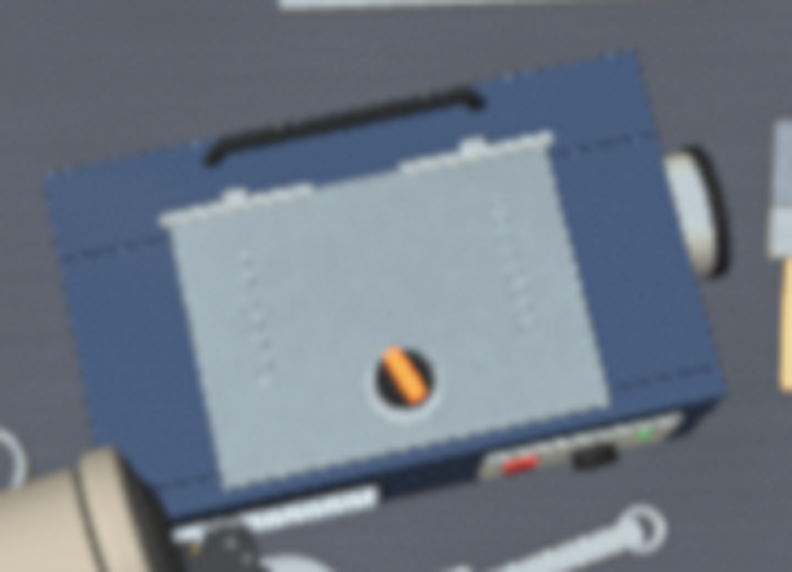

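```bash
cat > wfit.py <<'E'
from h import *
from scipy.optimize import minimize
import sys
S=8
def run(P):
    tgt={}
    for c,p in P.items():
        i=p['img'].astype(float); hsv=cv2.cvtColor(p['img'],cv2.COLOR_RGB2HSV)
        w=proj(p,[ext(*E0,[-.07,0,.19])])[0]; x0,y0=(w-20).astype(int)
        sub=p['img'][y0:y0+40,x0:x0+40].astype(np.float32)
        orn=np.clip((sub[...,0]-sub[...,2]-20)/110,0,1)
        tgt[c]=(orn,x0,y0); print(c,'orange px',orn.sum().round(1))
    box=np.array([[a,b,z] for a in(-.018,.018) for b in(-.005,.005) for z in(.022,.040)])
    def cost(v,press=0):
        r=0
        for c,p in P.items():
            orn,x0,y0=tgt[c]
            u=proj(p,wing(E0[0]+v[1],E0[1]+v[2],E0[2],0,v[0],v[3] if len(v)>3 else press,box))-[x0,y0]
            h=cv2.convexHull(((u+.5)*S*16).astype(np.int32))
            m=np.zeros((40*S,40*S),np.uint8); cv2.fillConvexPoly(m,h,255,shift=4)
            m=cv2.resize(m,(40,40),interpolation=cv2.INTER_AREA)/255.
            m=cv2.GaussianBlur(m,(0,0),.5)
            r+=((m-orn)**2).sum()/ (orn.sum())
        return r
    return cost
if __name__=='__main__':
    P={c:read_camera(c) for c in ['scene','top']}
    cost=run(P); best=None
    for t0 in np.arange(-1.6,2.4,.25):
        f=minimize(cost,[t0,0,0],method='Nelder-Mead',options=dict(initial_simplex=[[t0,0,0],[t0+.15,0,0],[t0,.003,0],[t0,0,.003]],xatol=1e-4,fatol=1e-4))
        if best is None or f.fun<best.fun-1e-3: best=f
        print(round(t0,2),np.round(f.x,4),round(f.fun,3))
    print('best',best.x,best.fun,'stud xy',ext(E0[0]+best.x[1],E0[1]+best.x[2],E0[2],[-.07,0,0]))
E
python3 wfit.py
```

```text
scene orange px 78.3
top orange px 68.5
-1.6 [-3.669e-01 -1.000e-04  8.000e-04] 0.104
-1.35 [-3.473e-01 -1.000e-04  7.000e-04] 0.104
-1.1 [-3.587e-01  1.000e-04  8.000e-04] 0.105
-0.85 [-3.473e-01 -1.000e-04  8.000e-04] 0.105
-0.6 [-3.569e-01  1.000e-04  8.000e-04] 0.104
-0.35 [-3.466e-01  1.000e-04  1.000e-03] 0.105
-0.1 [-3.315e-01  1.000e-04  9.000e-04] 0.105
0.15 [-3.602e-01  1.000e-04  9.000e-04] 0.104
0.4 [-3.6e-01  2.0e-04  1.1e-03] 0.104
0.65 [-3.573e-01  1.000e-04  9.000e-04] 0.103
0.9 [-3.638e-01  2.000e-04  8.000e-04] 0.105
1.15 [-3.48e-01 -2.00e-04  7.00e-04] 0.105
1.4 [ 2.7887e+00 -1.0000e-04  8.0000e-04] 0.105
1.65 [2.7599e+00 1.0000e-04 9.0000e-04] 0.106
1.9 [ 2.7912e+00 -2.0000e-04  9.0000e-04] 0.104
2.15 [2.7751e+00 2.0000e-04 1.0000e-03] 0.104
best [-3.66875275e-01 -1.30811282e-04  7.60022922e-04] 0.10385845132688973 stud xy [0.53269387 0.01166239 0.        ]
```

```bash
python3 - <<'E'
from h import *
plan([.5327,.0117,.318],-2.607)
E
```

```text
t 5.92 q [ 0.284  0.109  1.76  -0.007  1.252 -1.449] F [-0.7 -0.2 -0.5] pos [0.3722 0.1865 0.3177] rot [-3.137  0.022 -2.977] open 0.0893
offset [-129.7 -198.7    3.4] rot [-0.008  0.02  -0.37 ]
```

Request:
apply_moves --motion '[{"offset": [-22,-33,0],"rotation": [0,0,0]},{"offset": [-22,-33,0],"rotation": [-0.002,0.005,0]},{"offset": [-22,-33,0],"rotation": [-0.002,0.005,0]},{"offset": [-22,-33,0],"rotation": [-0.002,0.005,0]},{"offset": [-22,-33,0],"rotation": [-0.002,0.005,0]},{"offset": [-18,-28,0],"rotation": [0,0,0]},{"offset": [0,0,0],"rotation": [0,0,-0.12]},{"offset": [0,0,0],"rotation": [0,0,-0.12]},{"offset": [0,0,0],"rotation": [0,0,-0.12]},{"offset": [0,0,0],"rotation": [0,0,0]}]' --grip 0.5

```text
time: 6.75
tool_pos: [0.5388, 0.0044, 0.3164]
tool_rot: [3.136, 0.001, -2.604]
contact_force: [0.4, -0.6, -0.5]
opening: 0.0459
```

```bash
python3 - <<'E'
from h import *
plan([.5327,.0117,.255],-2.607)
E
```

```text
t 6.75 q [-0.136  0.351  1.443  0.005  1.351 -2.246] F [ 0.4 -0.6 -0.5] pos [0.5388 0.0044 0.3164] rot [ 3.136e+00  1.000e-03 -2.604e+00] open 0.0459
offset [ 1.6  9.1 61.4] rot [0.006 0.001 0.003]
```

Request:
apply_moves --motion '[{"offset": [1.6,9.1,0],"rotation": [0.006,0,0]},{"offset": [0,0,20],"rotation": [0,0,0]},{"offset": [0,0,0],"rotation": [0,0,0]}]'

```text
time: 7.0
tool_pos: [0.5321, 0.0116, 0.2958]
tool_rot: [-3.141, 0.001, -2.616]
contact_force: [-0.5, 0.0, -1.4]
opening: 0.0457
```

```bash
python3 - <<'E'
from h import *
plan([.5327,.0117,.250],-2.607)
for c in ['scene','top']:
    p=read_camera(c); save(p,c+'3.png')
E
python3 crop.py scene3.png 220 110 380 240 5 sc3.png; 
```

```text
t 7.0 q [-0.122  0.352  1.499 -0.     1.289 -2.218] F [-0.5  0.  -1.4] pos [0.5321 0.0116 0.2958] rot [-3.141e+00  1.000e-03 -2.616e+00] open 0.0457
offset [-0.5 -0.2 45.8] rot [-0.001  0.001 -0.009]
```

View pics/sc3.png

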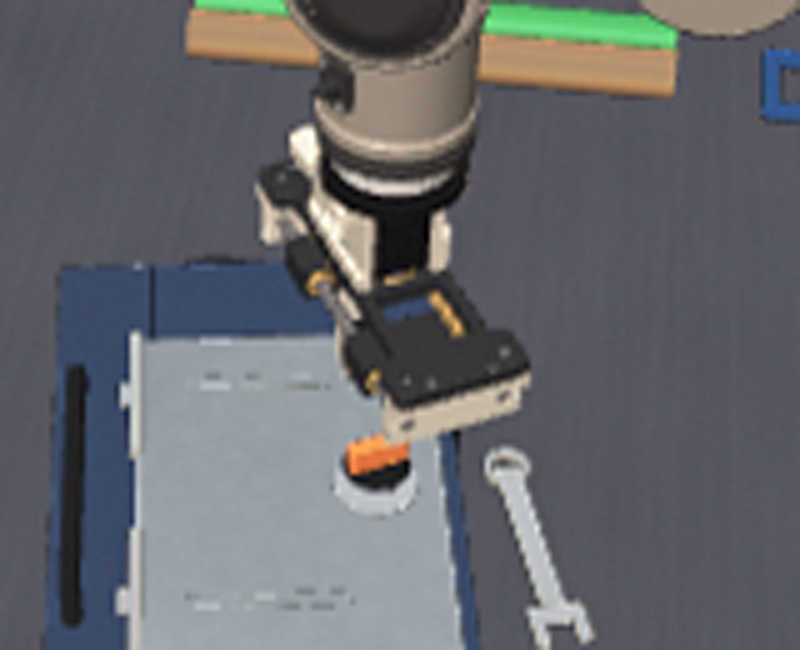

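Request:
apply_moves --motion '[{"offset": [-0.5,0,15],"rotation": [0,0,-0.009]},{"offset": [0,0,15],"rotation": [0,0,0]},{"offset": [0,0,9],"rotation": [0,0,0]},{"offset": [0,0,3],"rotation": [0,0,0]}]'

```text
time: 7.43
tool_pos: [0.5358, 0.0129, 0.2617]
tool_rot: [-3.131, 0.013, -2.609]
contact_force: [-1.2, 0.3, 0.5]
opening: 0.0459
```

```bash
python3 - <<'E'
from h import *
plan([.5327,.0117,.248],-2.607)
E
```

```text
t 7.43 q [-0.119  0.381  1.554 -0.     1.19  -2.222] F [-1.2  0.3  0.5] pos [0.5358 0.0129 0.2617] rot [-3.131  0.013 -2.609] open 0.0459
offset [ 3.5  0.7 13.7] rot [-0.01   0.013 -0.002]
```

Request:
apply_moves --motion '[{"offset": [3.5,0.7,4],"rotation": [-0.01,0.013,0]},{"offset": [0,0,4],"rotation": [0,0,0]},{"offset": [0,0,0],"rotation": [0,0,0]}]'

```text
time: 7.68
tool_pos: [0.5325, 0.0119, 0.2545]
tool_rot: [-3.141, 0.0, -2.61]
contact_force: [-0.1, 0.2, 0.3]
opening: 0.0454
```

```bash
python3 - <<'E'
from h import *
plan([.5327,.0117,.250],-2.607)
E
```

```text
t 7.68 q [-0.121  0.389  1.563 -0.     1.19  -2.224] F [-0.1  0.2  0.3] pos [0.5325 0.0119 0.2545] rot [-3.141  0.    -2.61 ] open 0.0454
offset [-0.  -0.3  4.5] rot [-0.     0.    -0.003]
```

Request:
apply_moves --motion '[{"offset": [0,0,5],"rotation": [0,0,0]},{"offset": [0,0,0],"rotation": [0,0,0]},{"offset": [0,0,0],"rotation": [0,0,0]},{"offset": [0,0,0],"rotation": [0,0,0]},{"offset": [0,0,0],"rotation": [0,0,0]}]' --grip 1 --grip_force 10

```text
time: 8.1
tool_pos: [0.5332, 0.0117, 0.2503]
tool_rot: [-3.14, 0.002, -2.611]
contact_force: [-0.4, -0.7, -0.4]
opening: 0.0173
```

```bash
python3 - <<'E'
from h import *
plan([.5327,.0117,.246],-2.607); s=observe();print(s['torque'])
E
```

```text
t 8.1 q [-0.122  0.393  1.568 -0.     1.177 -2.223] F [-0.4 -0.7 -0.4] pos [0.5332 0.0117 0.2503] rot [-3.140e+00  2.000e-03 -2.611e+00] open 0.0173
offset [0.4 0.2 4.3] rot [-0.002  0.002 -0.004]
[ 0.0870652  -0.02255488 -0.00902196]
```

Request:
apply_moves --motion '[{"offset": [0,0,0],"rotation": [0,0,0]},{"offset": [0,0,0],"rotation": [0,0,0]},{"offset": [0,0,0],"rotation": [0,0,0]}]'

```text
time: 8.35
tool_pos: [0.5339, 0.0106, 0.2506]
tool_rot: [-3.137, 0.003, -2.611]
contact_force: [-0.4, 0.5, -0.2]
opening: 0.0098
```

```bash
python3 - <<'E'
from h import *
plan([.5327,.0117,.246],-2.607); s=observe();print(s['torque'])
E
```

```text
t 8.35 q [-1.230e-01  3.930e-01  1.568e+00 -2.000e-03  1.176e+00 -2.223e+00] F [-0.4  0.5 -0.2] pos [0.5339 0.0106 0.2506] rot [-3.137e+00  3.000e-03 -2.611e+00] open 0.0098
offset [0.5 1.6 4.6] rot [-0.005  0.003 -0.004]
[ 0.23703964  0.06428024 -0.02537215]
```

Request:
apply_moves --motion '[{"offset": [0,0,1.5],"rotation": [0,0,0]},{"offset": [0,0,1.5],"rotation": [0,0,0]},{"offset": [0,0,1.5],"rotation": [0,0,0]},{"offset": [0,0,1.5],"rotation": [0,0,0]},{"offset": [0,0,1.5],"rotation": [0,0,0]},{"offset": [0,0,1.5],"rotation": [0,0,0]}]'

```text
time: 8.85
tool_pos: [0.5339, 0.0107, 0.2439]
tool_rot: [-3.135, 0.005, -2.611]
contact_force: [-1.7, -0.4, 5.9]
opening: 0.0102
```

```bash
python3 - <<'E'
from h import *
plan([.5327,.0117,.244],-2.607); s=observe();print(s['torque'])
E
```

```text
t 8.85 q [-1.230e-01  3.990e-01  1.579e+00 -2.000e-03  1.156e+00 -2.223e+00] F [-1.7 -0.4  5.9] pos [0.5339 0.0107 0.2439] rot [-3.135  0.005 -2.611] open 0.0102
offset [ 0.5  1.5 -0.1] rot [-0.006  0.005 -0.004]
[-0.10496657  0.49811641  0.00834275]
```

Request:
apply_moves --motion '[{"offset": [0,0,1.5],"rotation": [-0.002,0.002,-0.04]},{"offset": [0,0,1.5],"rotation": [-0.002,0.002,-0.04]},{"offset": [0,0,1.5],"rotation": [-0.002,0.002,-0.04]},{"offset": [0,0,1.5],"rotation": [0,0,-0.04]}]'

```text
time: 9.18
tool_pos: [0.5345, 0.0108, 0.242]
tool_rot: [-3.137, 0.002, -2.446]
contact_force: [-4.6, 0.5, 12.8]
opening: 0.0117
```

```bash
cat > st.py <<'E'
from h import *
s=observe(); psi=s['tool_rot'][2]; t=(-2.962-psi+np.pi)%(2*np.pi)-np.pi
print('turn',round(t,3),'tipz',round(s['tool_pos'][2]-.066,4),'press?',round(.180-(s['tool_pos'][2]-.066),4),'F',np.round(s['contact_force'],1),'T',np.round(s['torque'],2))
plan([.5327,.0117,.244],s['tool_rot'][2])
E
python3 st.py
```

```text
turn -0.516 tipz 0.176 press? 0.004 F [-4.6  0.5 12.8] T [ 0.05  0.81 -0.2 ]
t 9.18 q [-1.230e-01  4.030e-01  1.578e+00 -1.000e-03  1.156e+00 -2.388e+00] F [-4.6  0.5 12.8] pos [0.5345 0.0108 0.242 ] rot [-3.137e+00  2.000e-03 -2.446e+00] open 0.0117
offset [ 0.8  1.9 -2. ] rot [-0.004  0.002 -0.   ]
```

Request:
apply_moves --motion '[{"offset": [0,0,1.5],"rotation": [-0.002,0,0]},{"offset": [0,0,1.5],"rotation": [0,0,0]},{"offset": [0,0,1.5],"rotation": [0,0,0]}]' --grip_force 20

```text
time: 9.43
tool_pos: [0.5343, 0.0107, 0.2421]
tool_rot: [-3.137, 0.005, -2.445]
contact_force: [-4.7, 0.1, 13.5]
opening: 0.0109
```

```bash
python3 st.py
```

```text
turn -0.517 tipz 0.1761 press? 0.0039 F [-4.7  0.1 13.5] T [-0.    0.94 -0.38]
t 9.43 q [-0.123  0.401  1.58  -0.     1.153 -2.39 ] F [-4.7  0.1 13.5] pos [0.5343 0.0107 0.2421] rot [-3.137  0.005 -2.445] open 0.0109
offset [ 0.6  1.8 -1.9] rot [-0.005  0.005 -0.   ]
```

Request:
apply_moves --motion '[{"offset": [0,0,1.5],"rotation": [-0.002,0.002,0.04]},{"offset": [0,0,1.5],"rotation": [0,0,0.03]},{"offset": [0,0,1.5],"rotation": [0,0,0]}]'

```text
time: 9.68
tool_pos: [0.5344, 0.0108, 0.242]
tool_rot: [-3.136, 0.006, -2.52]
contact_force: [-4.8, 0.1, 13.3]
opening: 0.01
```

```bash
python3 st.py; python3 - <<'E'
from h import *
for c in ['scene','top']:
    p=read_camera(c); save(p,c+'4.png')
E
python3 crop.py scene4.png 260 150 340 230 8 sc4.png; 
```

```text
turn -0.442 tipz 0.176 press? 0.004 F [-4.8  0.1 13.3] T [-0.02  0.94 -0.21]
t 9.68 q [-0.123  0.401  1.581  0.     1.151 -2.316] F [-4.8  0.1 13.3] pos [0.5344 0.0108 0.242 ] rot [-3.136  0.006 -2.52 ] open 0.01
offset [ 0.8  1.7 -2. ] rot [-0.006  0.006 -0.   ]
```

View pics/sc4.png

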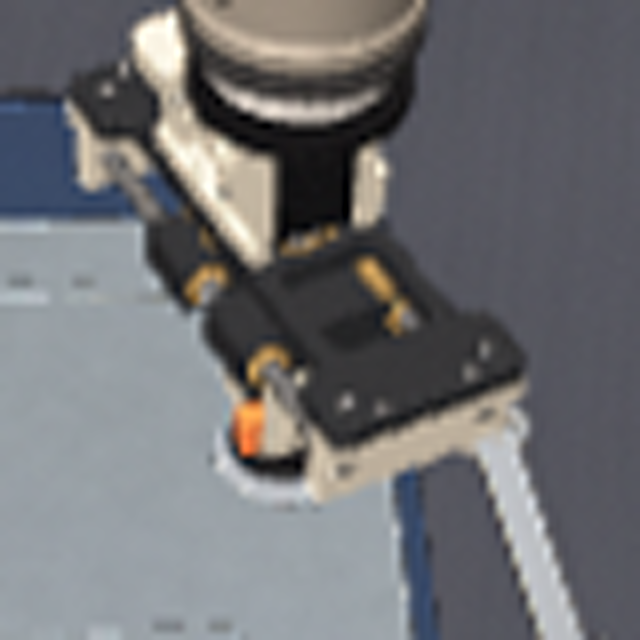

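Request:
apply_moves --motion '[{"offset": [0,0,1.5],"rotation": [-0.002,0.002,0.04]},{"offset": [0,0,1.5],"rotation": [-0.002,0.002,0.04]},{"offset": [0,0,1.5],"rotation": [0,0,0.04]},{"offset": [0,0,1.5],"rotation": [0,0,0.0]}]'

```text
time: 10.12
tool_pos: [0.5344, 0.0106, 0.2401]
tool_rot: [-3.137, 0.006, -2.644]
contact_force: [-3.8, -0.4, 8.6]
opening: 0.0101
```

```bash
python3 st.py
```

```text
turn -0.318 tipz 0.1741 press? 0.0059 F [-3.8 -0.4  8.6] T [-0.04  0.58 -0.02]
t 10.12 q [-0.123  0.403  1.583 -0.     1.147 -2.192] F [-3.8 -0.4  8.6] pos [0.5344 0.0106 0.2401] rot [-3.137  0.006 -2.644] open 0.0101
offset [ 0.9  1.7 -4. ] rot [-0.005  0.006 -0.   ]
```

Request:
apply_moves --motion '[{"offset": [0,0,1.5],"rotation": [0,0,0]},{"offset": [0,0,1.5],"rotation": [0,0,0]},{"offset": [0,0,1.5],"rotation": [0,0,0]},{"offset": [0,0,1.5],"rotation": [0,0,0.0]},{"offset": [0,0,1.5],"rotation": [0,0,0]},{"offset": [0,0,1.5],"rotation": [0,0,0]}]'

```text
time: 10.62
tool_pos: [0.5341, 0.0108, 0.2368]
tool_rot: [-3.133, 0.01, -2.644]
contact_force: [-5.7, -1.2, 16.0]
opening: 0.01
```

```bash
python3 st.py
```

```text
turn -0.318 tipz 0.1708 press? 0.0092 F [-5.7 -1.2 16. ] T [-0.01  1.09  0.  ]
t 10.62 q [-1.230e-01  4.040e-01  1.592e+00 -1.000e-03  1.133e+00 -2.191e+00] F [-5.7 -1.2 16. ] pos [0.5341 0.0108 0.2368] rot [-3.133  0.01  -2.644] open 0.01
offset [ 0.7  1.4 -7.2] rot [-0.008  0.01  -0.   ]
```

Request:
apply_moves --motion '[{"offset": [0,0,1.5],"rotation": [-0.004,0.004,0.03]},{"offset": [0,0,1.5],"rotation": [-0.004,0.004,0.03]},{"offset": [0,0,1.5],"rotation": [0,0,0.02]}]'

```text
time: 10.87
tool_pos: [0.5346, 0.0105, 0.2369]
tool_rot: [-3.138, 0.006, -2.726]
contact_force: [-5.1, -0.9, 13.8]
opening: 0.0096
```

```bash
python3 st.py
```

```text
turn -0.236 tipz 0.1709 press? 0.0091 F [-5.1 -0.9 13.8] T [-0.04  1.1  -0.  ]
t 10.87 q [-0.124  0.407  1.587 -0.     1.14  -2.11 ] F [-5.1 -0.9 13.8] pos [0.5346 0.0105 0.2369] rot [-3.138  0.006 -2.726] open 0.0096
offset [ 1.2  1.9 -7.1] rot [-0.004  0.006 -0.   ]
```

Request:
apply_moves --motion '[{"offset": [0,0,1.3],"rotation": [-0.001,0.001,0.08]},{"offset": [0,0,1.3],"rotation": [-0.001,0.001,0.08]},{"offset": [0,0,1.3],"rotation": [-0.001,0.001,0.08]},{"offset": [0,0,1.3],"rotation": [0,0,0.08]}]'

```text
time: 11.2
tool_pos: [0.5346, 0.0099, 0.2369]
tool_rot: [-3.139, 0.008, -3.057]
contact_force: [-5.1, -2.0, 13.1]
opening: 0.0096
```

```bash
python3 st.py
```

```text
turn 0.095 tipz 0.1709 press? 0.0091 F [-5.1 -2.  13.1] T [-0.24  0.81  0.01]
t 11.2 q [-1.250e-01  4.060e-01  1.588e+00 -1.000e-03  1.139e+00 -1.779e+00] F [-5.1 -2.  13.1] pos [0.5346 0.0099 0.2369] rot [-3.139  0.008 -3.057] open 0.0096
offset [ 1.7  2.  -7.1] rot [-0.002  0.008 -0.   ]
```

Request:
apply_moves --motion '[{"offset": [0,0,1.2],"rotation": [0,0.001,0.1]},{"offset": [0.2,0.2,1.2],"rotation": [0,0.001,0.1]},{"offset": [0.2,0.2,1.2],"rotation": [0,0,0.1]},{"offset": [0,0,1.2],"rotation": [0,0,0.1]},{"offset": [0,0,1.2],"rotation": [0,0,0.1]},{"offset": [0,0,1.2],"rotation": [0,0,0.1]},{"offset": [0,0,1.2],"rotation": [0,0,0.1]},{"offset": [0,0,1.2],"rotation": [0,0,0.1]}]'

```text
time: 11.87
tool_pos: [0.5336, 0.0087, 0.2369]
tool_rot: [3.137, 0.016, 2.387]
contact_force: [-4.1, -0.8, 12.2]
opening: 0.0098
```

```bash
python3 st.py
```

```text
turn 0.934 tipz 0.1709 press? 0.0091 F [-4.1 -0.8 12.2] T [-0.27  0.94 -0.03]
t 11.87 q [-0.124  0.402  1.595 -0.007  1.13  -0.938] F [-4.1 -0.8 12.2] pos [0.5336 0.0087 0.2369] rot [3.137 0.016 2.387] open 0.0098
offset [ 2.6  1.6 -7.1] rot [0.004 0.016 0.   ]
```

Request:
apply_moves --motion '[{"offset": [0.3,0.2,1.2],"rotation": [0.001,0.004,0.06]},{"offset": [0.2,0.2,1.2],"rotation": [0.001,0.004,0.06]},{"offset": [0,0,1.2],"rotation": [0.001,0.004,0.05]},{"offset": [0,0,1.2],"rotation": [0,0,0.03]}]'

```text
time: 12.2
tool_pos: [0.5337, 0.0081, 0.2369]
tool_rot: [3.137, 0.009, 2.174]
contact_force: [-5.0, 0.7, 11.8]
opening: 0.0097
```

```bash
python3 st.py
```

```text
turn 1.148 tipz 0.1709 press? 0.0091 F [-5.   0.7 11.8] T [ 0.    0.95 -0.02]
t 12.2 q [-0.127  0.405  1.591 -0.004  1.137 -0.728] F [-5.   0.7 11.8] pos [0.5337 0.0081 0.2369] rot [3.137 0.009 2.174] open 0.0097
offset [ 3.4  1.3 -7.2] rot [0.005 0.009 0.   ]
```

Request:
apply_moves --motion '[{"offset": [0.2,0.2,1.2],"rotation": [0.001,0.003,0.03]},{"offset": [0.2,0.2,1.2],"rotation": [0.001,0.003,0.03]},{"offset": [0,0,1.2],"rotation": [0,0,0.03]}]'

```text
time: 12.45
tool_pos: [0.5336, 0.0079, 0.2369]
tool_rot: [3.137, 0.006, 2.08]
contact_force: [-4.3, 0.3, 11.8]
opening: 0.0097
```

```bash
python3 st.py
```

```text
turn 1.242 tipz 0.1709 press? 0.0091 F [-4.3  0.3 11.8] T [-0.09  0.84  0.01]
t 12.45 q [-0.128  0.405  1.59  -0.002  1.14  -0.635] F [-4.3  0.3 11.8] pos [0.5336 0.0079 0.2369] rot [3.137 0.006 2.08 ] open 0.0097
offset [ 3.7  1.1 -7.1] rot [0.004 0.006 0.   ]
```

Request:
apply_moves --motion '[{"offset": [0.2,0.2,1.2],"rotation": [0.001,0.003,0.03]},{"offset": [0,0,1.2],"rotation": [0,0,0.03]}]'

```text
time: 12.62
tool_pos: [0.5335, 0.0078, 0.2369]
tool_rot: [3.137, 0.005, 2.017]
contact_force: [-4.9, 0.3, 11.6]
opening: 0.0102
```

```bash
python3 st.py
```

```text
turn 1.304 tipz 0.1709 press? 0.0091 F [-4.9  0.3 11.6] T [-0.2   0.89 -0.01]
t 12.62 q [-0.128  0.405  1.589 -0.002  1.14  -0.574] F [-4.9  0.3 11.6] pos [0.5335 0.0078 0.2369] rot [3.137 0.005 2.017] open 0.0102
offset [ 3.8  0.9 -7.1] rot [0.005 0.005 0.   ]
```

Request:
apply_moves --motion '[{"offset": [0.2,0.2,1.2],"rotation": [0.001,0.002,0.03]},{"offset": [0,0,1.2],"rotation": [0,0,0.03]}]'

```text
time: 12.78
tool_pos: [0.5335, 0.0078, 0.2369]
tool_rot: [3.137, 0.005, 1.955]
contact_force: [-2.9, -0.7, 10.6]
opening: 0.0102
```

```bash
python3 st.py
```

```text
turn 1.366 tipz 0.1709 press? 0.0091 F [-2.9 -0.7 10.6] T [-0.17  0.6   0.37]
t 12.78 q [-0.128  0.405  1.59  -0.002  1.14  -0.512] F [-2.9 -0.7 10.6] pos [0.5335 0.0078 0.2369] rot [3.137 0.005 1.955] open 0.0102
offset [ 3.9  0.8 -7.1] rot [0.005 0.005 0.   ]
```

Request:
apply_moves --motion '[{"offset": [0,0,-1],"rotation": [0,0,-0.02]},{"offset": [0,0,-1],"rotation": [0,0,0]},{"offset": [0,0,-1],"rotation": [0,0,0]},{"offset": [0,0,-1],"rotation": [0,0,0]}]'

```text
time: 13.12
tool_pos: [0.5333, 0.0079, 0.2409]
tool_rot: [3.137, 0.006, 1.978]
contact_force: [1.1, -1.4, 0.6]
opening: 0.0094
```

```bash
python3 st.py
```

```text
turn 1.344 tipz 0.1749 press? 0.0051 F [ 1.1 -1.4  0.6] T [-0.27 -0.02  0.23]
t 13.12 q [-0.128  0.401  1.585 -0.003  1.149 -0.533] F [ 1.1 -1.4  0.6] pos [0.5333 0.0079 0.2409] rot [3.137 0.006 1.978] open 0.0094
offset [ 3.7  1.  -3.1] rot [0.005 0.006 0.   ]
```

Request:
apply_moves --motion '[{"offset": [0,0,0],"rotation": [0,0,0]},{"offset": [0,0,0],"rotation": [0,0,0]},{"offset": [0,0,0],"rotation": [0,0,0]},{"offset": [0,0,0],"rotation": [0,0,0]},{"offset": [0,0,0],"rotation": [0,0,0]},{"offset": [0,0,0],"rotation": [0,0,0]}]' --grip 0.5

```text
time: 13.62
tool_pos: [0.5331, 0.0086, 0.2396]
tool_rot: [3.138, 0.003, 1.976]
contact_force: [0.3, 0.4, -0.0]
opening: 0.0436
```

Request:
apply_moves --motion '[{"offset": [0,0,-10],"rotation": [0,0,0]},{"offset": [0,0,-20],"rotation": [0,0,0]},{"offset": [0,0,-30],"rotation": [0,0,0]},{"offset": [0,0,-30],"rotation": [0,0,0]}]'

```text
time: 13.95
tool_pos: [0.5302, 0.009, 0.3274]
tool_rot: [-3.133, -0.005, 1.976]
contact_force: [1.0, 0.5, 0.3]
opening: 0.0461
```

```bash
python3 - <<'E'
from h import *
plan([.375,.187,.33],1.978)
E
```

```text
t 13.95 q [-0.127  0.331  1.441 -0.     1.38  -0.533] F [1.  0.5 0.3] pos [0.5302 0.009  0.3274] rot [-3.133 -0.005  1.976] open 0.0461
offset [224.8 -72.4  -0.8] rot [-0.009 -0.005 -0.002]
```

Request:
apply_moves --motion '[{"offset": [37,-12,0],"rotation": [0,0,0]},{"offset": [37,-12,0],"rotation": [0,0,0]},{"offset": [37,-12,0],"rotation": [0,0,0]},{"offset": [37,-12,0],"rotation": [0,0,0]},{"offset": [37,-12,0],"rotation": [0,0,0]},{"offset": [37,-12,0],"rotation": [0,0,0]}]'

```text
time: 14.45
tool_pos: [0.3785, 0.1854, 0.3389]
tool_rot: [3.13, 0.005, 1.964]
contact_force: [0.4, 1.6, 0.2]
opening: 0.0457
```

```bash
python3 - <<'E'
from h import *
from wfit import run
from scipy.optimize import minimize
P={}
for c in ['scene','top']:
    P[c]=read_camera(c); save(P[c],c+'5.png')
cost=run(P)
for t0 in [-.3,.5,1.3,1.6]:
    i=np.array([t0,0,.0008,.006]); f=minimize(cost,i,method='Nelder-Mead',options=dict(initial_simplex=[i,i+[.15,0,0,0],i+[0,.002,0,0],i+[0,0,.002,0],i+[0,0,0,.006]]))
    print(np.round(f.x,4),round(f.fun,3))
for pr in [0,.002,.0085,.013]:
    f=min((minimize(lambda v:cost([v[0],-.0001,.0008,pr]),[t],method='Nelder-Mead',options=dict(initial_simplex=[[t],[t+.1]])) for t in (-.3,1.2,1.5)),key=lambda f:f.fun); print(pr,f.x,round(f.fun,3))
E
python3 crop.py scene5.png 220 140 330 300 3.75 sc5.png; python3 crop.py top5.png 200 130 380 260 4.4 tc5.png
```

```text
scene orange px 59.5
top orange px 66.7
[1.3423e+00 3.0000e-04 6.0000e-04 9.4000e-03] 0.075
[1.3312e+00 3.0000e-04 8.0000e-04 9.4000e-03] 0.075
[1.3403e+00 3.0000e-04 8.0000e-04 9.3000e-03] 0.076
[1.3368e+00 3.0000e-04 7.0000e-04 9.4000e-03] 0.075
0 [1.39208984] 0.471
0.002 [1.3609375] 0.351
0.0085 [1.32597656] 0.089
0.013 [1.33398438] 0.16
```

View pics/sc5.png

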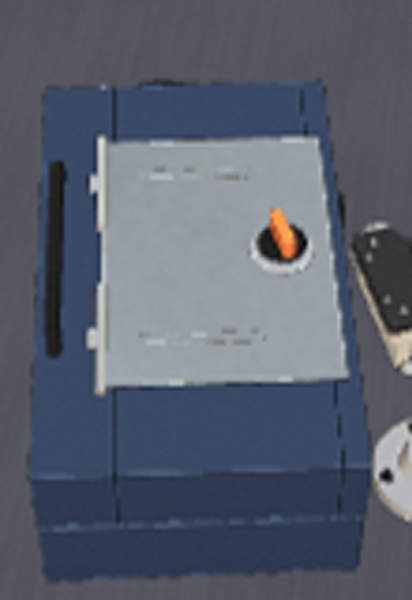

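View pics/tc5.png

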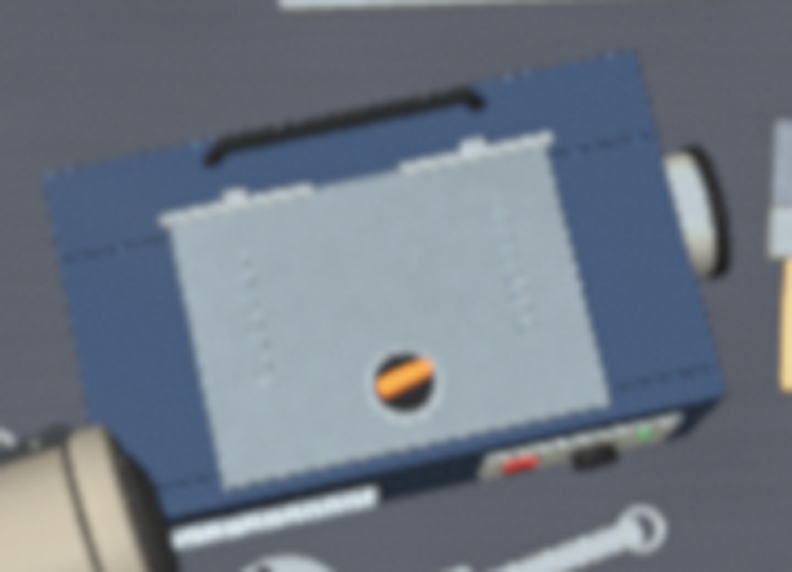

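```bash
python3 - <<'E'
from h import *
from wfit import run
from scipy.optimize import minimize
for n,t0 in (('2',-.35),('5',1.33)):
    P={}
    for c in ['scene','top']:
        P[c]=dict(read_camera(c)); P[c]['img']=cv2.cvtColor(cv2.imread(f'pics/{c}{n}.png'),cv2.COLOR_BGR2RGB)
    for sub in (['scene','top'],):
        cost=run({c:P[c] for c in sub})
        r=[]
        for k in range(6):
            i=np.array([t0+.02*k,0,.0008,.002*k]); f=minimize(cost,i,method='Nelder-Mead',options=dict(initial_simplex=[i,i+[.15,0,0,0],i+[0,.002,0,0],i+[0,0,.002,0],i+[0,0,0,.006]]))
            r.append((f.fun,*np.round(f.x,4)))
        print(n,sub,min(r),sorted(x[4] for x in r))
E
```

```text
scene orange px 78.2
top orange px 68.4
2 ['scene', 'top'] (np.float64(0.09322736371972823), np.float64(-0.3611), np.float64(0.0002), np.float64(0.0004), np.float64(0.0015)) [np.float64(0.0012), np.float64(0.0014), np.float64(0.0014), np.float64(0.0015), np.float64(0.0015), np.float64(0.0018)]
scene orange px 59.5
top orange px 66.7
5 ['scene', 'top'] (np.float64(0.07400060708869759), np.float64(1.3327), np.float64(0.0003), np.float64(0.0007), np.float64(0.0094)) [np.float64(0.0092), np.float64(0.0093), np.float64(0.0094), np.float64(0.0094), np.float64(0.0096), np.float64(0.0098)]
```

```bash
python3 - <<'E'
from h import *
p=read_camera('top')
for q in ['flange','pipe_ring','spanner','brush','hatch_edge']:
    print(q,[(np.round(d['location'],3),round(d['score'],2)) for d in tip_of(q,p)[:2]])
s=observe(); print(s['time'],np.abs(s['qvel']).max())
print(hand_in())
E
```

```text
flange [(array([0.395, 0.097, 0.001]), 0.82)]
pipe_ring [(array([0.509, 0.301, 0.   ]), 0.5)]
spanner [(array([ 0.437, -0.092,  0.   ]), 0.91), (array([0.533, 0.009, 0.147]), 0.27)]
brush [(array([ 0.651, -0.288,  0.002]), 0.66)]
hatch_edge [(array([0.494, 0.002, 0.16 ]), 0.85), (array([ 0.51 ,  0.301, -0.   ]), 0.44)]
15.05 0.006406834954912899
the job is handed in; nothing more can be done
None
```

The hatch is shut and the wing stud looks locked in its seat. I handed the job in at about 15 s of the 72 s allowed; `hand_in()` gave no verdict.

- **Hatch:** I pushed it shut with closed fingers. The wrist reading peaked at 26 N.
- **Stud:** I pressed it at about 10 to 16 N, briefly at or just over your 15 N guide. The bar went in close to where the wing already stood, with the slot at about -0.35 rad.
    - **Search mistake:** a small counterclockwise turn, made before I knew the bar was in the slot, met resistance of up to 0.38 N m. I backed it off.
    - **Turn:** I then turned it clockwise to its hard stop, where it resisted with 0.37 N m, and let it spring up about 4 mm before opening the gripper.
- **Bar force:** the force between bar and catch is not measured. From the twist I estimate it stayed around 20 N or less, under the 50 N limit.

**Last checks**
- **Turn:** the wing stands at about 1.33 rad in the pictures.
- **Press depth:** the picture fit reads 9.4 mm. The same fit read 1.4 mm with the stud sprung up (true value 0), so the true depth is about 8.0 mm. That agrees with the 8.5 mm seat.
- **Hatch:** the leaf is flat, with its front edge at z = 0.160 m by the network.
- **Loose things:** the flange, pipe ring, spanner and brush read within about 5 mm of where they started, which is about the networks' own error.
- **Arm:** the robot was clear of everything and at rest.

One disagreement: fingertip height alone suggested a press depth about 4 mm less than the other signs. I put this down to the fingers gripping the wing above the disc instead of bearing on it.

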